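# Index a specimen head and set its retaining nut

### The arm

A 6-joint arm with a two-finger parallel gripper is mounted at the origin on the work surface. World frame = base frame: x ahead of the robot, y to its left, z up, the work surface at z = 0. Lengths are in mm, angles in rad, forces in N, time in s.
With the tool pointing down it reaches from about 300 to 750 mm from the base axis. Payload 8.5 kg.
Tool frame: the origin (TCP) lies between the finger pads, 19 mm behind the fingertips; this is the grasp point; z points along the fingers, y is the line along which they close (so a half turn about z gives the same grasp; the last joint's range is limited). The gripper opens to 88 mm and grips with 3 to 60 N. Pads are 18 mm wide; open, the fingers measure 123 mm over their backs; the gripper's body (75 mm by 187 mm) begins 45 mm behind the grasp point.
Start: joints at [1.11, 0.381, 1.297, -0, 1.464, -0.215], TCP at [133.825, 533.452, 257.448] pointing down, gripper open.
Joint ranges: [-3.11, 3.11], [-0.89, 2.33], [0.22, 2.48], [-1.42, 4.56], [0.17, 2.85], [-2.88, 2.88]. Speed limits (rad/s): [2.39, 2.39, 3.14, 3.14, 3.14, 3.14].

### API

Orientations are given as a unit quaternion [x, y, z, w].
In Python, from cell import bot gives the robot as it stands. The module is installed in compiled form; this text tells all that it offers.
- The arm moves only by the tool jog_arm, never from a script. Its argument "increments" is a list that holds one entry, the list of rows, each a list of 7 numbers: the finger opening in cm, from 0 to 8.81, then the shift along the tool's x, y, z in cm, then the turn, a rotation vector about the tool's x, y, z in rad. A call has exactly 5 rows; each row shifts and turns the commanded pose from where the row before left it, along the tool's axes as they then stand; what a row does not reach is not made up. A row lasts 1/8 s, in which the tool goes at most 62.5 mm and 10.7 degrees, less where a joint would pass 70% of its speed; a pose out of reach is approached as far as the arm can. A call with a gripper value outside its range is refused whole. The fingers move at their own pace and stop on an object; the grip force is fixed at half the most. Time passes only in rows, so rows that do not move let the fingers close, or fill a call up. It gives the time, the measured TCP pose, the force, the opening and the grip force at its end, in the units of the state.
- bot.read_state(): the state, without advancing time (a new reading comes with each control period).
- bot.camera(name): name is "scene" or "top" or "wrist"; returns the picture (400x640x3 uint8, blue, green, red); there is no depth.
- bot.get_calibration(name): a dict with "fx", "fy", "cx", "cy" (pixels), "dist" ([k1, k2, p1, p2, k3] as OpenCV has them; the pictures are not rectified), "extrinsics" (4x4, takes a point from camera to world coordinates); the wrist camera has in their place "tool_from_camera" (4x4, takes a point from camera to tool coordinates, whose origin is the TCP and whose axes are the flange's). Camera axes: x right, y up, looking along -z (the intrinsics and any distortion apply to the point x, -y, -z); pixel columns grow to the right and rows downward; lengths in mm; the calibration is good to about 2 mm. A picture is of the moment at which its call begins: read the wrist's pose just before it. get_calibration takes no time and is no camera call.
- bot.job_done(): hands the job in; it is judged then, once.
The state is a dict: "time": time; "joint_pos": joint angles; "dq": joint speeds; "joint_efforts": joint torques, N m; "eef_pos": TCP position; "ee_rot": TCP orientation; "ft_force": force on the tool from outside, world axes, zero at the start; "wrist_torque": the same for the moment, N m; "finger_gap": finger opening in mm; "finger_force": force on a finger pad.
Only numpy, scipy, OpenCV 4.12 (cv2) and the standard library are available. Lean on these libraries where they do the work, as an engineer would, in place of code of your own. Each camera call takes 0.05 s, during which the arm holds its last target. There are 200 camera calls.

### The job

Lift the sprung plunger, swing the specimen head round to the station with the green marker, and let the plunger drop fully home in the notch there. Then screw the knurled retaining nut clockwise until it bottoms out, back it off a quarter turn to give the head its running clearance, and finish with the gripper still holding the nut in that position. Leave the dish, cassette, spare lever and brush where they are.

Things in the scene. Friction and masses are not known exactly. Their poses are not given: they have to be found in the camera images.
- stand: Fixed round white base of the indexing stand, 280 mm across, 18 mm high, origin under its centre, z up: the axis of head and nut. On it an aluminium arc (mean radius 95 mm, top 34 mm above the bench) with three notches 12.6 mm wide, at -60, 0 and +60 degrees about z from the stand's x axis.
- stand_axis (a point): Point on the stand's axis at the top of the head, 52 mm above the bench. The grey head, 12 mm thick, turns over the ring: a disc of 46 mm radius with an arm 34 to 40 mm wide on either hand. One carries the plunger; the other, from 67 mm off the axis outwards, a small specimen clamp with a blue cassette, up to 88 mm above the bench.
- head (a joint): Angle of the specimen head about the stand's z, rad, counter-clockwise from above positive; 0 as it starts (plunger in the middle notch), the marked notches at +1.047 and -1.047, stops at +-1.25. Friction about 0.12 N m; it stays where it is left, and cannot turn while the plunger sits in a notch.
- plunger (a joint): Lift of the plunger, m: 0 fully home, 0.018 fully up. A spring pulls it down with 5 N at home and 8.6 N fully up. Its rounded 10 mm pin reaches 9 mm down into a notch, so above about 0.010 the head is free to swing; let go between notches it rides on the ring with the joint near 0.009.
- plunger_grip (a point): Grip point on the plunger's axis, 95 mm from the stand's axis: black round pull knob 26 mm in diameter and 24 mm high, underside 61 mm and top 85 mm above the bench when home; this point is 79 mm above the bench when home (6 mm below the knob's top), 27 mm above the head. It moves with the head and the lift.
- nut (a joint): Angle of the retaining nut, rad: 0 bottomed out on the head (a hard stop), growing counter-clockwise from above as it is backed off; a quarter turn back is 1.571. It starts between 2.2 and 3.6, and moves up 6 mm per turn. Right-hand thread: clockwise from above goes down. Thread friction about 0.12 N m, so it stays where it is left.
- nut_grip (a point): Grip point on the nut's axis (which is the stand's axis), 22 mm above its underside: knurled round aluminium nut 40 mm in diameter and 32 mm high with a red line across its top and down its side; bottomed out, its underside is 52 mm above the bench and this point 74 mm. It rises with the nut. A dark threaded stud 16 mm across comes out of its top, up to 94 mm above the bench.
- nut_mark (a point): Red radial line on the top face of the nut, 11 mm long and 6 mm wide, running on down the nut's side: its middle on the top face, 13.8 mm from the axis. It goes round with the nut.
- marker_green: Green round peg, 18 mm in diameter, 20 mm high, fixed on the stand 124 mm from its axis, just outside one of the two outer notches (on the same radius line): the station wanted. Origin at the centre of its underside, 18 mm above the bench.
- marker_yellow: Yellow peg of the same size outside the other outer notch, not wanted. Origin at the centre of its underside.
- dish: Loose white plastic bowl, 84 mm across, 30 mm high; leave alone. Origin under its centre.
- cassette: Loose blue plastic tissue cassette, about 51 x 29 x 7 mm; leave alone. Origin under its tray.
- clamp_lever: Loose spare black clamp lever, 85 mm long and 24 mm high, origin under its round boss, arm along its x; leave alone.
- brush: Loose red-handled brush, 170 mm long, lying along its x; leave alone.

How it is judged:
By the outcome, as a careful person would: the job done as asked, in the order asked, and still so for the second after the job is handed in, while the arm keeps its last pose, push and grip.
It also fails if it takes over 58 s, if anything falls off the work surface, if the arm or the gripper's body presses on something with over 40 N, if the wrist force passes 120 N, or if a joint passes its speed limit or range.

## Working session

There is one attempt and no reset: what is moved stays moved. The work goes in short steps, Python scripts to look and compute and a tool call to move; the robot and the scene stay as the last step left them, time stands still between calls to the robot, and variables do not carry over. Pictures are saved under pics/ and viewed, at most 10 in all, crops included, and the job is handed in when it is done.

Besides the shell and the picture viewer there is one more tool, called after "Emit:" as name(argument=value, ...) on one line, values as JSON. jog_arm: Moves the arm, as the interface text tells. Its arguments: {"type":"object","properties":{"increments":{"type":"array","items":{"type":"array","items":{"type":"array","items":{"type":"number"}}}}},"required":["increments"]}

```bash
mkdir -p pics
cat > h.py <<'E'
import numpy as np, cv2
from cell import bot
from scipy.spatial.transform import Rotation as R
def snap(n,f,crop=None,s=1):
    im=bot.camera(n); cv2.imwrite('pics/'+f+'_raw.png',im)
    if crop: im=im[crop[1]:crop[3],crop[0]:crop[2]]
    if s!=1: im=cv2.resize(im,None,fx=s,fy=s,interpolation=cv2.INTER_CUBIC)
    cv2.imwrite('pics/'+f+'.png',im)
def ext(n,st=None):
    c=bot.get_calibration(n)
    if n!='wrist': return c,np.array(c['extrinsics'])
    T=np.eye(4);T[:3,:3]=R.from_quat(st['ee_rot']).as_matrix();T[:3,3]=st['eef_pos']
    return c,T@np.array(c['tool_from_camera'])
def px2w(n,uv,z,st=None):
    c,E=ext(n,st);K=np.array([[c['fx'],0,c['cx']],[0,c['fy'],c['cy']],[0,0,1]])
    p=cv2.undistortPoints(np.array([[uv]],float),K,np.array(c['dist']))[0,0]
    d=E[:3,:3]@np.array([p[0],-p[1],-1]);o=E[:3,3]
    return o+d*(z-o[2])/d[2]
def w2px(n,P,st=None):
    c,E=ext(n,st);K=np.array([[c['fx'],0,c['cx']],[0,c['fy'],c['cy']],[0,0,1]])
    q=np.linalg.inv(E)@np.append(P,1);q=np.array([q[0],-q[1],-q[2]])
    return cv2.projectPoints(q.reshape(1,1,3),np.zeros(3),np.zeros(3),K,np.array(c['dist']))[0].ravel()
E
python3 - <<'E'
from h import *
s=bot.read_state();print({k:np.round(v,3) for k,v in s.items()})
snap('top','top1');snap('scene','scene1')
for n in('top','scene','wrist'):
    c=bot.get_calibration(n);print(n,c)
E
```

```text
{'time': np.float64(0.0), 'joint_pos': array([ 1.11 ,  0.381,  1.298, -0.   ,  1.464, -0.215]), 'dq': array([-0.   , -0.   ,  0.002, -0.001, -0.   ,  0.001]), 'joint_efforts': array([-0.0000e+00, -4.3794e+01, -2.2456e+01,  7.1000e-02,  3.5000e-02,
       -0.0000e+00]), 'eef_pos': array([133.698, 533.255, 256.846]), 'ee_rot': array([ 0.123,  0.992, -0.001, -0.   ]), 'ft_force': array([-1.056,  0.   ,  0.245]), 'wrist_torque': array([-0.004,  0.038,  0.053]), 'finger_force': np.float64(0.0), 'finger_gap': np.float64(88.372)}
top {'fx': 374.68137958550136, 'fy': 374.68137958550136, 'cx': 328.75965928011374, 'cy': 197.33617669674734, 'dist': array([-0.05606672,  0.        ,  0.        ,  0.        ,  0.        ]), 'extrinsics': array([[-1.29703722e-02,  9.95889106e-01, -8.96474112e-02,
         5.09486737e+02],
       [-9.99838217e-01, -1.17997331e-02,  1.35759434e-02,
         4.65423482e+01],
       [ 1.24623186e-02,  8.98089928e-02,  9.95881035e-01,
         8.82005379e+02],
       [ 0.00000000e+00,  0.00000000e+00,  0.00000000e+00,
         1.00000000e+00]])}
scene {'fx': 368.5174638
[... 371 characters left out ...]
,  6.91324401e-01,  7.22539011e-01,
         6.73701059e+02],
       [ 0.00000000e+00,  0.00000000e+00,  0.00000000e+00,
         1.00000000e+00]])}
wrist {'fx': 297.7098472547025, 'fy': 297.7098472547025, 'cx': 317.6224581446918, 'cy': 198.53547876416422, 'dist': array([-0.01956322,  0.        ,  0.        ,  0.        ,  0.        ]), 'tool_from_camera': array([[ 1.05342344e-03,  9.59032605e-01,  2.83293757e-01,
         7.32201632e+01],
       [ 9.99999445e-01, -1.01372790e-03, -2.86715618e-04,
         1.01312551e-01],
       [ 1.22131601e-05,  2.83293902e-01, -9.59033141e-01,
        -1.27535663e+02],
       [ 0.00000000e+00,  0.00000000e+00,  0.00000000e+00,
         1.00000000e+00]])}
```

View pics/top1.png

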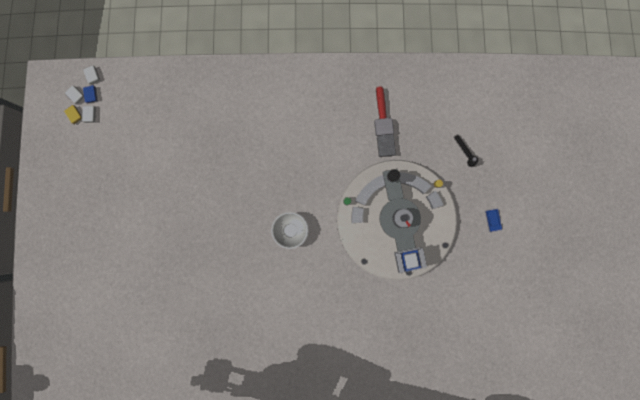

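View pics/scene1.png

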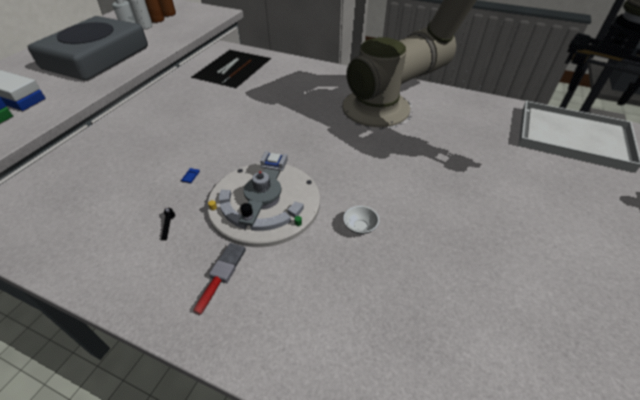

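The top view shows the stand centred near (398,219), the knob (394,175), nut (404,217), green peg (348,201) and yellow peg (439,183). I'll enlarge it for accuracy.

Run:
```python
from h import *
im=cv2.imread('pics/top1_raw.png')[150:290,325:475]
cv2.imwrite('pics/top1c.png',cv2.resize(im,None,fx=4,fy=4,interpolation=cv2.INTER_CUBIC))
```

```text
(no output)
```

View pics/top1c.png

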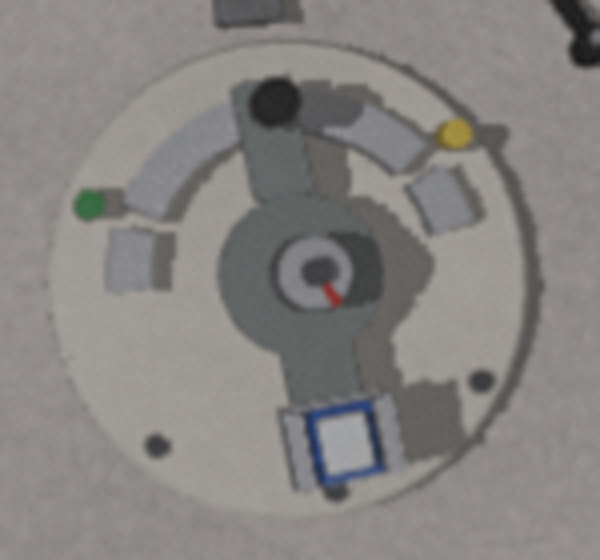

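Run:
```python
from h import *
f=lambda u,v:((u+.5)/4-.5+325,(v+.5)/4-.5+150)
k=px2w('top',f(275,102),85);g=px2w('top',f(90,205),38);y=px2w('top',f(456,134),38)
n=px2w('top',f(313,272),86.7);s=px2w('top',f(320,270),94);m=px2w('top',f(331,291),86.7)
d=[px2w('top',f(*p),18) for p in((50,275),(534,280),(290,42),(285,516))]
print(k,g,y,n,s,m);print(np.array(d),np.mean(d,0))
A=np.array([[95,0],[124*np.cos(1.0472),124*np.sin(1.0472)],[124*np.cos(1.0472),-124*np.sin(1.0472)],[0,0],[0,0]])
B=np.array([k,g,y,n,s])[:,:2]
a=A-A.mean(0);b=B-B.mean(0);th=np.arctan2((a[:,0]*b[:,1]-a[:,1]*b[:,0]).sum(),(a*b).sum())
r=np.array([[np.cos(th),-np.sin(th)],[np.sin(th),np.cos(th)]]);t=B.mean(0)-r@A.mean(0)
print('axis',t,'th',th,'res',B-(A@r.T+t))
for w in(0,1.0472):print(t+95*np.array([np.cos(th+w),np.sin(th+w)]))
print('mark ang world',np.arctan2(*(m[:2]-n[:2])[::-1]))
```

```text
[ 627.66229001 -104.26889563   85.        ] [576.93490735  -6.39599029  38.        ] [ 615.14770809 -216.92315531   38.        ] [ 535.79336036 -121.70056466   86.7       ] [ 536.55604923 -123.90980018   94.        ] [ 525.55066206 -131.05485966   86.7       ]
[[ 538.34823651   16.11383267   18.        ]
 [ 531.56809311 -265.89748944   18.        ]
 [ 673.06557615 -126.86971669   18.        ]
 [ 398.8685223  -116.25210717   18.        ]] [ 535.46260702 -123.22637016   18.        ]
axis [ 535.35139474 -122.61614423] th 0.18313339974717974 res [[-1.10050453  1.04665942]
 [ 0.17700071 -0.66226892]
 [-0.7231163  -0.00631412]
 [ 0.44196562  0.91557957]
 [ 1.20465449 -1.29365595]]
[ 628.76279454 -105.31555505]
[567.07412562 -33.06912672]
mark ang world -2.4014971263682736
```

```bash
cat >> h.py <<'E'
def plan(targets,gap):
    """targets: list of (x,y,z,psi_y,rows) ; prints tool-frame rows"""
    s=bot.read_state();p=np.array(s['eef_pos']);Q=R.from_quat(s['ee_rot'])
    print('now',np.round(p,1),'psi',round(psi(Q),3),'gap',round(float(s['finger_gap']),1))
    for *t,a,n in targets:
        y=np.array([np.cos(a),np.sin(a),0]);z=np.array([0,0,-1.]);T=R.from_matrix(np.c_[np.cross(y,z),y,z])
        rv=(Q.inv()*T).as_rotvec()/n;dp=(np.array(t)-p)/n
        for i in range(n):
            d=Q.inv().apply(dp)/10;print([gap]+[round(float(v),3) for v in(*d,*rv)]);Q=Q*R.from_rotvec(rv);p=p+dp
def psi(Q):
    y=Q.as_matrix()[:,1];return float(np.arctan2(y[1],y[0]))
E
python3 - <<'E'
from h import *
plan([(628.8,-105.3,160,0.183,15)],8.8)
E
```

```text
now [133.7 533.3 256.9] psi 1.325 gap 88.1
[8.8, -4.237, -3.325, 0.649, -0.0, 0.0, 0.076]
[8.8, -4.478, -2.993, 0.648, -0.0, 0.0, 0.076]
[8.8, -4.693, -2.644, 0.648, -0.0, 0.0, 0.076]
[8.8, -4.88, -2.28, 0.648, -0.0, 0.0, 0.076]
[8.8, -5.04, -1.902, 0.647, -0.0, 0.0, 0.076]
[8.8, -5.17, -1.513, 0.647, -0.0, 0.0, 0.076]
[8.8, -5.27, -1.116, 0.647, -0.0, 0.0, 0.076]
[8.8, -5.34, -0.712, 0.647, -0.0, 0.0, 0.076]
[8.8, -5.378, -0.304, 0.646, -0.0, 0.0, 0.076]
[8.8, -5.386, 0.106, 0.646, -0.0, 0.0, 0.076]
[8.8, -5.362, 0.516, 0.646, -0.0, 0.0, 0.076]
[8.8, -5.307, 0.922, 0.646, -0.0, 0.0, 0.076]
[8.8, -5.222, 1.323, 0.646, -0.0, 0.0, 0.076]
[8.8, -5.106, 1.716, 0.646, -0.0, 0.0, 0.076]
[8.8, -4.961, 2.099, 0.646, -0.0, 0.0, 0.076]
```

Emit:
jog_arm(increments=[[[8.8,-4.24,-3.33,0.5,0,0,0.076],[8.8,-4.48,-2.99,0.5,0,0,0.076],[8.8,-4.69,-2.64,0.5,0,0,0.076],[8.8,-4.88,-2.28,0.5,0,0,0.076],[8.8,-5.04,-1.9,0.5,0,0,0.076]]])

```text
time: 0.72
eef_pos: [299.6, 319.2, 232.2]
ee_rot: [0.309, 0.951, -0.0, -0.0]
ft_force: [0.1, 0.4, 0.2]
finger_gap: 87.9
finger_force: 0.0
```

Emit:
jog_arm(increments=[[[8.8,-5.17,-1.51,0.5,0,0,0.076],[8.8,-5.27,-1.12,0.5,0,0,0.076],[8.8,-5.34,-0.71,0.5,0,0,0.076],[8.8,-5.38,-0.3,0.5,0,0,0.076],[8.8,-5.39,0.11,0.5,0,0,0.076]]])

```text
time: 1.35
eef_pos: [465.1, 106.4, 207.2]
ee_rot: [0.483, 0.876, -0.0, -0.0]
ft_force: [0.4, 0.7, 0.5]
finger_gap: 88.3
finger_force: 0.0
```

Emit:
jog_arm(increments=[[[8.8,-5.36,0.52,0.5,0,0,0.076],[8.8,-5.31,0.92,0.5,0,0,0.076],[8.8,-5.22,1.32,0.5,0,0,0.076],[8.8,0,0,0,0,0,0],[8.8,0,0,0,0,0,0]]])

```text
time: 1.98
eef_pos: [562.9, -19.1, 192.1]
ee_rot: [0.578, 0.816, -0.0, -0.001]
ft_force: [-1.1, -1.0, 0.2]
finger_gap: 87.9
finger_force: 0.0
```

Run:
```python
from h import *
s=bot.read_state();snap('wrist','w1')
print(s['eef_pos'],s['ee_rot'],s['joint_pos'])
for P in[(628.8,-105.3,85),(535.4,-122.7,94)]:print(w2px('wrist',P,s))
plan([(628.8,-105.3,155,0.183,3)],8.8)
```

```text
[562.94742736 -19.07849319 192.10017487] [ 5.78296833e-01  8.15826156e-01 -1.45706712e-04 -6.59721881e-04] [-2.44111525e-01  4.58560396e-01  1.36749623e+00  2.15731901e-04
  1.31687104e+00 -5.81682894e-01]
[353.89446898 309.57914446]
[249.41456639 301.88418609]
now [562.8 -18.6 192.4] psi 0.338 gap 87.7
[8.8, -3.455, 1.116, 1.245, -0.0, -0.0, 0.052]
[8.8, -3.393, 1.293, 1.246, -0.0, -0.0, 0.052]
[8.8, -3.321, 1.467, 1.247, -0.0, -0.0, 0.052]
```

View pics/w1.png

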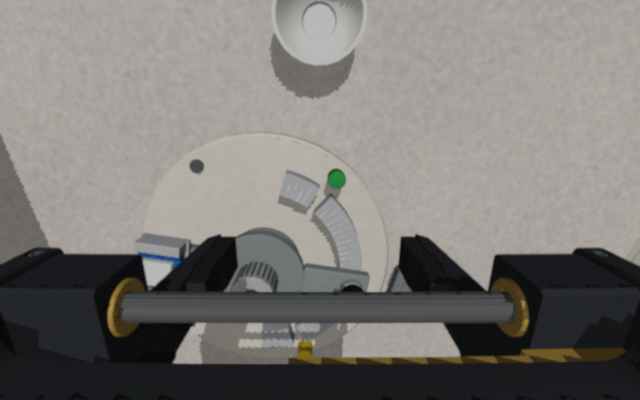

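The wrist view shows the green peg at (337,178) and the knob at about (352,288) behind the gripper rod, which agrees with the estimate. Next I go over the knob.

Emit:
jog_arm(increments=[[[8.8,-3.46,1.12,1.2,0,0,0.052],[8.8,-3.39,1.29,1.2,0,0,0.052],[8.8,-3.32,1.47,1.2,0,0,0.052],[6,0,0,0.5,0,0,0],[6,0,0,0,0,0,0]]])

```text
time: 2.65
eef_pos: [628.7, -104.8, 151.5]
ee_rot: [0.64, 0.769, -0.0, -0.001]
ft_force: [-0.2, -0.6, 0.6]
finger_gap: 70.1
finger_force: 0.0
```

Run:
```python
from h import *
s0=dict(eef_pos=[562.94742736,-19.07849319,192.10017487],ee_rot=[.5782968,.8158261,-1.457e-4,-6.597e-4])
print('green',px2w('wrist',(337,178),38,s0))
s=bot.read_state()
snap('wrist','w2')
print(w2px('wrist',(628.8,-105.3,85),s),w2px('wrist',(535.4,-122.7,94),s))
plan([(628.8,-105.3,80,0.183,4)],6)
```

```text
green [576.82589842  -2.68114325  38.        ]
[317.82036711 221.25688224] [175.93971255 225.90713762]
now [ 628.8 -104.7  152. ] psi 0.183 gap 66.4
[6, -0.014, -0.003, 1.799, -0.0, -0.0, 0.0]
[6, -0.014, -0.003, 1.799, -0.0, -0.0, 0.0]
[6, -0.014, -0.003, 1.799, -0.0, -0.0, 0.0]
[6, -0.014, -0.003, 1.799, -0.0, -0.0, 0.0]
```

View pics/w2.png

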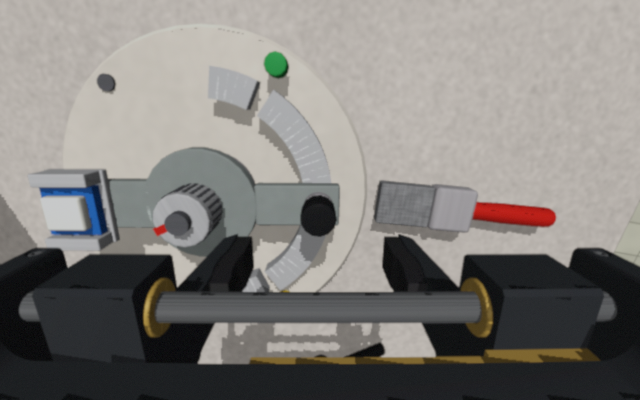

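The knob's top is at (318,215) and the stud's top at (178,222), 4–6 px above the prediction, so the stand is about 3 mm further along +y. I'll measure that.

Run:
```python
from h import *
s=bot.read_state()
k=px2w('wrist',(318,215),85,s);a=px2w('wrist',(178,222),94,s);g=px2w('wrist',(276,63),38,s)
print(k,a,g,np.linalg.norm((k-a)[:2]),np.linalg.norm((g-a)[:2]),np.arctan2(*(k-a)[1::-1]),np.arctan2(*(g-a)[1::-1]))
```

```text
[ 628.31231329 -100.89007759   85.        ] [ 536.64797672 -119.80762837   94.        ] [578.4000838   -4.59024961  38.        ] 93.596070035928 122.54910368207614 0.20352116846062906 1.2231382184679802
```

Emit:
jog_arm(increments=[[[6,0.17,0,1.8,0,0,0],[6,0,0,1.8,0,0,0],[6,0,0,1.8,0,0,0],[6,0,0,1.8,0,0,0],[6,0,0,0,0,0,0]]])

```text
time: 3.32
eef_pos: [628.4, -103.4, 79.3]
ee_rot: [0.64, 0.769, -0.0, -0.001]
ft_force: [0.2, -0.4, -0.0]
finger_gap: 59.9
finger_force: 0.0
```

Emit:
jog_arm(increments=[[[2,0,0,0,0,0,0],[2,0,0,0,0,0,0],[2,0,0,0,0,0,0],[2,0,0,0,0,0,0],[2,0,0,0,0,0,0]]])

```text
time: 3.95
eef_pos: [628.9, -104.7, 79.8]
ee_rot: [0.64, 0.768, -0.0, -0.0]
ft_force: [-2.5, -0.4, 4.2]
finger_gap: 25.1
finger_force: 30.0
```

Emit:
jog_arm(increments=[[[1,0,0,-0.4,0,0,0],[1,0,0,-0.4,0,0,0],[1,0,0,-0.4,0,0,0],[1,0,0,-0.25,0,0,0],[1,0,0,0,0,0,0]]])

```text
time: 4.58
eef_pos: [628.9, -104.6, 93.8]
ee_rot: [0.64, 0.768, -0.0, -0.0]
ft_force: [-1.0, -1.8, -8.8]
finger_gap: 25.1
finger_force: 30.0
```

Run:
```python
from h import *
s=bot.read_state();print(s['eef_pos'],s['ft_force'],s['wrist_torque'],s['finger_gap'])
p=np.array(s['eef_pos']);c=np.array([535.8,-121]);r=np.linalg.norm(p[:2]-c);a=np.arctan2(*(p[:2]-c)[::-1]);print(r,a)
snap('scene','s2',(180,130,340,250),4)
d=1.047/10;u=2*95*np.sin(d/2)/10
print(u*np.cos(d/2),u*np.sin(d/2))
```

```text
[ 628.8774362  -104.59447247   93.80729967] [-1.01154124 -1.75280854 -8.82243366] [-0.27369753  0.02418749  0.04799467] 25.146209389682245
94.5121709770226 0.1744648231405157
0.9928337553080006 0.052022378608159864
```

View pics/s2.png

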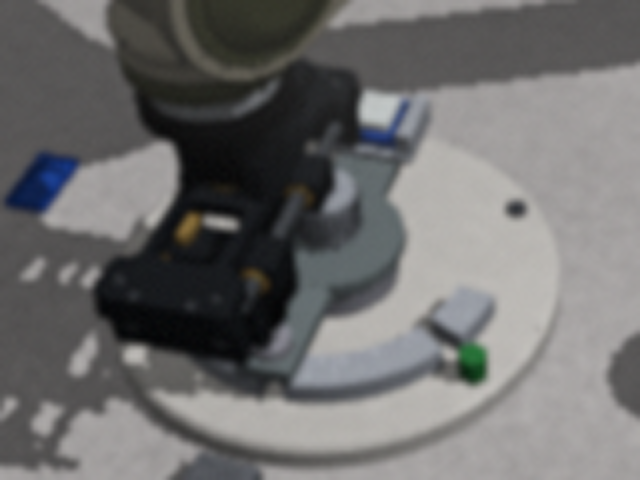

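The plunger is lifted: the tool rose 14 mm against about 8 N. Swing 60° counter-clockwise to the green side.

Emit:
jog_arm(increments=[[[1,0.993,-0.052,0,0,0,-0.1047],[1,0.993,-0.052,0,0,0,-0.1047],[1,0.993,-0.052,0,0,0,-0.1047],[1,0.993,-0.052,0,0,0,-0.1047],[1,0.993,-0.052,0,0,0,-0.1047]]])

```text
time: 5.25
eef_pos: [607.8, -60.1, 93.8]
ee_rot: [0.418, 0.908, -0.0, -0.0]
ft_force: [0.8, -2.0, -8.4]
finger_gap: 25.6
finger_force: 30.0
```

Emit:
jog_arm(increments=[[[1,0.993,-0.052,0,0,0,-0.1047],[1,0.993,-0.052,0,0,0,-0.1047],[1,0.993,-0.052,0,0,0,-0.1047],[1,0.993,-0.052,0,0,0,-0.1047],[1,0.993,-0.052,0,0,0,-0.1047]]])

```text
time: 5.88
eef_pos: [567.5, -32.2, 94.0]
ee_rot: [0.169, 0.986, -0.0, 0.0]
ft_force: [0.8, -2.9, -8.6]
finger_gap: 25.2
finger_force: 30.0
```

Run:
```python
from h import *
s=bot.read_state();print(s['eef_pos'],s['ft_force'],s['wrist_torque'],s['finger_gap'],psi(R.from_quat(s['ee_rot'])))
p=np.array(s['eef_pos'])[:2];q=np.array([628.9,-104.6]);m=(p+q)/2;ch=p-q
print('chord',np.linalg.norm(ch))
n=np.array([-ch[1],ch[0]])/np.linalg.norm(ch);print('axis est',m+n*np.sqrt(95**2-(ch@ch)/4))
```

```text
[567.46800569 -32.19822585  93.96840963] [ 0.82812975 -2.8728356  -8.63541382] [-0.48647599 -0.12364132 -0.04799994] 25.241527066097905 1.2313039189591453
chord 94.95212912057433
axis est [ 535.44008189 -121.63654033]
```

Emit:
jog_arm(increments=[[[1,0,0,0.35,0,0,0],[1,0,0,0.35,0,0,0],[1,0,0,0.35,0,0,0],[1,0,0,0.35,0,0,0],[1,0,0,0,0,0,0]]])

```text
time: 6.5
eef_pos: [567.9, -32.4, 80.0]
ee_rot: [0.171, 0.985, 0.0, 0.0]
ft_force: [-0.5, -1.3, -6.2]
finger_gap: 25.5
finger_force: 30.0
```

Emit:
jog_arm(increments=[[[1,0,0,0.05,0,0,0],[6,0,0,0,0,0,0],[6,0,0,0,0,0,0],[6,0,0,0,0,0,0],[6,0,0,-1,0,0,0]]])

```text
time: 7.12
eef_pos: [567.4, -32.2, 89.5]
ee_rot: [0.171, 0.985, 0.0, -0.001]
ft_force: [0.5, 0.6, -0.1]
finger_gap: 59.7
finger_force: 0.0
```

Emit:
jog_arm(increments=[[[6,0,0,-2,0,0,0],[6,0,0,-2,0,0,0],[6,0,0,-2,0,0,0],[6,-3,0,-1,0,0,0],[6,-3,0,0,0,0,0]]])

```text
time: 7.75
eef_pos: [625.1, -52.7, 161.6]
ee_rot: [0.17, 0.985, -0.0, 0.001]
ft_force: [0.8, 0.1, -1.1]
finger_gap: 60.3
finger_force: 0.0
```

Run:
```python
from h import *
s=bot.read_state();snap('wrist','w3');print(s['eef_pos'],s['ee_rot'],s['joint_pos'])
c=np.array([535.4,-121.6]);a=0.183+1.047
for z in(85,94):print(z,w2px('wrist',(*(c+95*np.array([np.cos(a),np.sin(a)])),z),s))
print(w2px('wrist',(*c,94),s))
```

```text
[625.14935809 -52.65934387 161.58173965] [ 1.70474486e-01  9.85360977e-01 -1.26963032e-04  1.47613512e-03] [-2.72457933e-01  5.90801106e-01  1.21926842e+00  4.68423716e-05
  1.32856031e+00 -1.50064268e+00]
85 [317.32276106 128.55702201]
94 [317.31242225 129.40867488]
[169.50342001 129.86676361]
```

View pics/w3.png

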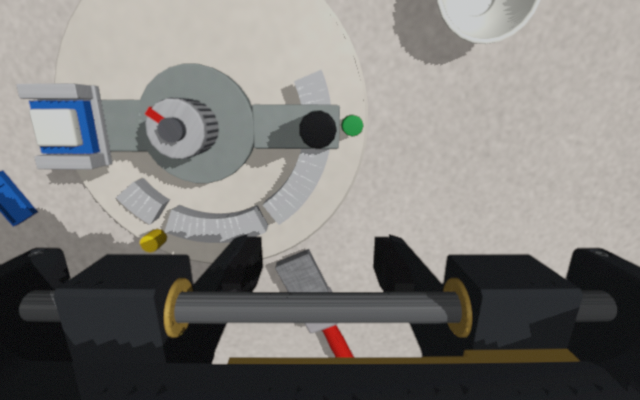

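The knob is at (318,129), in line with the green peg (352,125) and the stud (171,129). The plunger is home, since no upward force showed on lowering. Now the nut.

Run:
```python
from h import *
plan([(535.4,-121.6,125,1.231,3),(535.4,-121.6,77.5,1.231,3)],6)
```

```text
now [627.5 -54.1 160.6] psi 1.227 gap 60.2
[6, 2.138, -3.154, 1.178, 0.0, 0.001, -0.001]
[6, 2.141, -3.151, 1.181, 0.0, 0.001, -0.001]
[6, 2.143, -3.148, 1.184, 0.0, 0.001, -0.001]
[6, -0.0, 0.0, 1.583, 0.0, 0.0, -0.0]
[6, -0.0, 0.0, 1.583, 0.0, 0.0, -0.0]
[6, -0.0, 0.0, 1.583, 0.0, 0.0, -0.0]
```

Emit:
jog_arm(increments=[[[6,2.14,-3.15,1.1,0,0,0],[6,2.14,-3.15,1.1,0,0,0],[6,2.14,-3.15,1.1,0,0,0],[6,0,0,0,0,0,0],[6,0,0,0,0,0,0]]])

```text
time: 8.43
eef_pos: [532.6, -119.7, 127.3]
ee_rot: [0.171, 0.985, -0.0, 0.001]
ft_force: [0.7, -0.2, 0.2]
finger_gap: 59.9
finger_force: 0.0
```

Run:
```python
from h import *
plan([(535.4,-121.6,77.5,1.231,4)],6)
```

```text
now [ 532.6 -119.7  127.3] psi 1.228 gap 59.9
[6, -0.079, -0.021, 1.244, 0.0, 0.0, -0.001]
[6, -0.079, -0.021, 1.244, 0.0, 0.0, -0.001]
[6, -0.08, -0.021, 1.244, 0.0, 0.0, -0.001]
[6, -0.08, -0.021, 1.244, 0.0, 0.0, -0.001]
```

Emit:
jog_arm(increments=[[[6,-0.16,-0.04,1,0,0,0],[6,-0.16,-0.04,1.5,0,0,0],[6,0,0,1.5,0,0,0],[6,0,0,0.95,0,0,0],[6,0,0,0,0,0,0]]])

```text
time: 9.05
eef_pos: [534.3, -121.5, 76.0]
ee_rot: [0.171, 0.985, 0.0, -0.001]
ft_force: [-0.5, 0.9, 0.9]
finger_gap: 60.2
finger_force: 0.0
```

Emit:
jog_arm(increments=[[[3,0,0,0,0,0,0],[3,0,0,0,0,0,0],[3,0,0,0,0,0,0],[3,0,0,0,0,0,0],[3,0,0,0,0,0,0]]])

```text
time: 9.68
eef_pos: [534.8, -121.5, 77.3]
ee_rot: [0.171, 0.985, 0.0, 0.0]
ft_force: [1.4, 4.2, 3.7]
finger_gap: 39.0
finger_force: 30.0
```

Run:
```python
from h import *
s=bot.read_state();print(s['eef_pos'],s['ft_force'],s['wrist_torque'],s['finger_gap'],psi(R.from_quat(s['ee_rot'])),s['joint_pos'])
```

```text
[ 534.84505771 -121.53383395   77.34302742] [1.44592701 4.20031527 3.74329944] [ 0.48259881 -0.15368089 -0.06008717] 39.03207112160247 1.227993515595583 [-4.39514097e-01  5.74043414e-01  1.55175705e+00  4.75129315e-04
  1.01495352e+00 -1.66775801e+00]
```

Emit:
jog_arm(increments=[[[3,0,0,0.014,0,0,0.15],[3,0,0,0.014,0,0,0.15],[3,0,0,0.014,0,0,0.15],[3,0,0,0.014,0,0,0.15],[3,0,0,0.014,0,0,0.15]]])

```text
time: 10.3
eef_pos: [535.1, -121.3, 76.6]
ee_rot: [0.522, 0.853, 0.0, 0.001]
ft_force: [3.3, 4.7, 4.3]
finger_gap: 39.1
finger_force: 30.0
```

```bash
cat > st.py <<'E'
from h import *
s=bot.read_state();print('t',s['time'],'F',np.round(s['ft_force'],2),'M',np.round(s['wrist_torque'],3),'psi',round(psi(R.from_quat(s['ee_rot'])),4),np.round(s['eef_pos'],2),'j6',s['joint_pos'][5],'tau6',s['joint_efforts'][5],'gap',s['finger_gap'])
E
python3 st.py
```

```text
t 10.3 F [3.29 4.72 4.27] M [ 0.726 -0.414  0.081] psi 0.4733 [ 535.06 -121.29   76.63] j6 -0.9130255828472112 tau6 -1.4505646750330925 gap 39.10410422401415
```

Emit:
jog_arm(increments=[[[3,0,0,0.014,0,0,0.15],[3,0,0,0.014,0,0,0.15],[3,0,0,0.014,0,0,0.15],[3,0,0,0.014,0,0,0.15],[3,0,0,0.014,0,0,0.15]]])

```text
time: 10.92
eef_pos: [535.4, -121.3, 75.9]
ee_rot: [0.798, 0.603, 0.001, 0.001]
ft_force: [4.4, 4.6, 3.0]
finger_gap: 39.3
finger_force: 30.0
```

```bash
python3 st.py
```

```text
t 10.925 F [4.42 4.64 3.05] M [ 0.775 -0.563  0.126] psi -0.2767 [ 535.38 -121.28   75.93] j6 -0.16304881874702412 tau6 -1.4508284255862236 gap 39.34466333850455
```

Emit:
jog_arm(increments=[[[3,0,0,0.012,0,0,0.12],[3,0,0,0.012,0,0,0.12],[3,0,0,0.012,0,0,0.12],[3,0,0,0.012,0,0,0.12],[3,0,0,0.012,0,0,0.12]]])

```text
time: 11.55
eef_pos: [535.6, -121.4, 75.4]
ee_rot: [0.94, 0.341, 0.001, 0.0]
ft_force: [4.7, 3.8, 2.3]
finger_gap: 39.1
finger_force: 30.0
```

```bash
python3 st.py
```

```text
t 11.55 F [4.71 3.75 2.33] M [ 0.706 -0.613  0.14 ] psi -0.8758 [ 535.61 -121.43   75.38] j6 0.4359968597164963 tau6 -1.1381039768457413 gap 39.12677117077116
```

Emit:
jog_arm(increments=[[[3,0,0,0.005,0,0,0.05],[3,0,0,0.005,0,0,0.05],[3,0,0,0.005,0,0,0.05],[3,0,0,0.005,0,0,0.05],[3,0,0,0.005,0,0,0.05]]])

```text
time: 12.18
eef_pos: [535.7, -121.5, 75.1]
ee_rot: [0.975, 0.222, 0.001, 0.0]
ft_force: [5.5, 4.2, 2.7]
finger_gap: 39.1
finger_force: 30.0
```

```bash
python3 st.py
```

```text
t 12.175 F [5.55 4.21 2.67] M [ 0.658 -0.645  0.077] psi -1.1235 [ 535.68 -121.54   75.15] j6 0.6836768541783544 tau6 -0.4071188997477293 gap 39.06948454435838
```

Emit:
jog_arm(increments=[[[3,0,0,0.005,0,0,0.05],[3,0,0,0.005,0,0,0.05],[3,0,0,0.005,0,0,0.05],[3,0,0,0.005,0,0,0.05],[3,0,0,0.005,0,0,0.05]]])

```text
time: 12.8
eef_pos: [535.7, -121.6, 74.9]
ee_rot: [0.995, 0.098, 0.002, 0.0]
ft_force: [5.8, 3.1, 2.2]
finger_gap: 39.0
finger_force: 30.0
```

```bash
python3 st.py
```

```text
t 12.8 F [5.77 3.09 2.18] M [ 0.607 -0.649  0.112] psi -1.3736 [ 535.74 -121.63   74.92] j6 0.9337092752854278 tau6 -0.4076572973281145 gap 39.041853226612446
```

Emit:
jog_arm(increments=[[[3,0,0,0.005,0,0,0.05],[3,0,0,0.005,0,0,0.05],[3,0,0,0.005,0,0,0.05],[3,0,0,0.005,0,0,0.05],[3,0,0,0.005,0,0,0.05]]])

```text
time: 13.42
eef_pos: [535.7, -121.7, 74.7]
ee_rot: [1.0, -0.026, 0.002, 0.0]
ft_force: [5.7, 3.2, 2.5]
finger_gap: 39.2
finger_force: 30.0
```

```bash
python3 st.py
```

```text
t 13.425 F [5.71 3.24 2.47] M [ 0.576 -0.645  0.165] psi -1.6235 [ 535.75 -121.72   74.68] j6 1.1837070804409935 tau6 -0.4081040807068348 gap 39.17321806373046
```

Emit:
jog_arm(increments=[[[3,0,0,0.005,0,0,0.05],[3,0,0,0.005,0,0,0.05],[3,0,0,0.005,0,0,0.05],[3,0,0,0.005,0,0,0.05],[3,0,0,0.005,0,0,0.05]]])

```text
time: 14.05
eef_pos: [535.7, -121.8, 74.5]
ee_rot: [0.989, -0.151, 0.002, 0.0]
ft_force: [5.6, 2.9, 2.6]
finger_gap: 39.4
finger_force: 30.0
```

```bash
python3 st.py
```

```text
t 14.05 F [5.62 2.93 2.57] M [ 0.478 -0.651  0.188] psi -1.8735 [ 535.73 -121.84   74.46] j6 1.4336801666601864 tau6 -0.40842337533831596 gap 39.39182507723599
```

Emit:
jog_arm(increments=[[[3,0,0,0.005,0,0,0.05],[3,0,0,0.005,0,0,0.05],[3,0,0,0.005,0,0,0.05],[3,0,0,0.005,0,0,0.05],[3,0,0,0.005,0,0,0.05]]])

```text
time: 14.68
eef_pos: [535.7, -122.0, 74.2]
ee_rot: [0.962, -0.273, 0.002, 0.0]
ft_force: [4.7, 1.6, 2.9]
finger_gap: 38.9
finger_force: 30.0
```

```bash
python3 st.py
```

```text
t 14.675 F [4.73 1.62 2.89] M [ 0.392 -0.585  0.117] psi -2.1235 [ 535.69 -121.97   74.19] j6 1.683659295521256 tau6 -0.40864686481654644 gap 38.914053960491266
```

Emit:
jog_arm(increments=[[[3,0,0,0.005,0,0,0.05],[3,0,0,0.005,0,0,0.05],[3,0,0,0.005,0,0,0.05],[3,0,0,0.005,0,0,0.05],[3,0,0,0.005,0,0,0.05]]])

```text
time: 15.3
eef_pos: [535.6, -122.1, 74.0]
ee_rot: [0.921, -0.39, 0.002, 0.0]
ft_force: [4.0, 1.4, 3.7]
finger_gap: 39.5
finger_force: 30.0
```

```bash
python3 st.py; python3 -c "
from h import *
snap('wrist','w4',(160,120,480,360),2)"
```

```text
t 15.3 F [3.99 1.43 3.66] M [ 0.351 -0.539  0.818] psi -2.3726 [ 535.62 -122.05   73.98] j6 1.9329892704915976 tau6 0.28710770420730114 gap 39.455743352001285
```

View pics/w4.png

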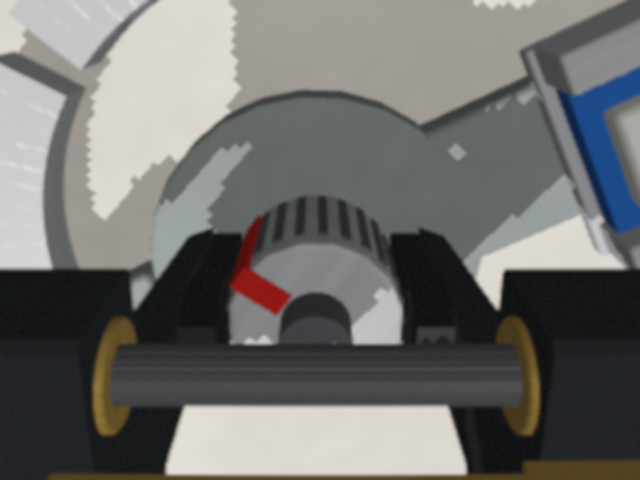

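Torque jumped to 0.82 N m, so the nut has bottomed; the mark's middle on the top face is at crop (262,290), full frame (291,265). I'll check the mark's world angle.

Run:
```python
from h import *
s=bot.read_state();print(s['wrist_torque'],s['joint_efforts'][5],psi(R.from_quat(s['ee_rot'])))
c=np.array([535.4,-121.6])
for i in range(2):
  for z in(84,):
    uv=[(291,265),(289,263)][i];m=px2w('wrist',uv,z,s);print(m,np.linalg.norm(m[:2]-c),np.arctan2(*(m[:2]-c)[::-1]))
s3=dict(eef_pos=[627,-54,160.8],ee_rot=[.17047,.98536,-1.27e-4,5e-4])
for z in (86.7,87.4):
  m=px2w('wrist',(154,115),z,s3);a=px2w('wrist',(171,129),94,s3);print(m,a,np.linalg.norm((m-a)[:2]),np.arctan2(*(m-a)[1::-1]))
# predicted mark px for angles
for a in np.arange(-1,7,.0)if 0 else []: pass
```

```text
[ 0.35449982 -0.62031016  0.80547271] 0.7454482465982437 -2.374090004607988
[ 549.23031529 -119.36192588   84.        ] 14.010231860911444 0.16043302651498828
[ 550.52858492 -119.47340271   84.        ] 15.277319714826175 0.13965313254419226
[ 524.68794525 -131.55686032   86.7       ] [ 537.35417268 -121.65045303   94.        ] 16.080118867056427 -2.4778546553631355
[ 524.80439066 -131.20230727   87.4       ] [ 537.35417268 -121.65045303   94.        ] 15.771333113474734 -2.491014457108393
```

Emit:
jog_arm(increments=[[[3,0,0,0,0,0,-0.01],[3,0,0,0,0,0,0],[3,0,0,0,0,0,0],[3,0,0,0,0,0,0],[3,0,0,0,0,0,0]]])

```text
time: 15.98
eef_pos: [535.6, -122.0, 74.0]
ee_rot: [0.923, -0.384, 0.002, 0.0]
ft_force: [5.2, 1.8, 3.5]
finger_gap: 39.2
finger_force: 30.0
```

```bash
python3 st.py
```

```text
t 15.975 F [5.22 1.85 3.48] M [ 0.337 -0.688  0.577] psi -2.3599 [ 535.6  -122.03   73.96] j6 1.9202793414274413 tau6 0.5484054610133171 gap 39.21549480078108
```

Emit:
jog_arm(increments=[[[3,0,0,0,0,0,-0.02],[3,0,0,0,0,0,0],[3,0,0,0,0,0,0],[3,0,0,0,0,0,0],[3,0,0,0,0,0,0]]])

```text
time: 16.6
eef_pos: [535.6, -122.0, 74.0]
ee_rot: [0.927, -0.376, 0.002, -0.0]
ft_force: [4.6, 1.6, 3.4]
finger_gap: 39.1
finger_force: 30.0
```

```bash
python3 st.py
```

```text
t 16.6 F [4.56 1.63 3.44] M [ 0.298 -0.738  0.224] psi -2.3407 [ 535.6  -122.04   73.98] j6 1.9008374432597896 tau6 0.23540488444268703 gap 39.14222790017998
```

Emit:
jog_arm(increments=[[[3,0,0,0,0,0,-0.02],[3,0,0,0,0,0,0],[3,0,0,0,0,0,0],[3,0,0,0,0,0,0],[3,0,0,0,0,0,0]]])

```text
time: 17.23
eef_pos: [535.6, -122.0, 74.0]
ee_rot: [0.93, -0.367, 0.002, -0.0]
ft_force: [5.6, 1.0, 3.0]
finger_gap: 39.4
finger_force: 30.0
```

```bash
python3 st.py
```

```text
t 17.225 F [5.61 0.99 3.  ] M [ 0.334 -0.689 -0.066] psi -2.3214 [ 535.59 -122.     73.98] j6 1.8813259434439795 tau6 -0.05934461485594511 gap 39.400703549412555
```

Zero torque came at psi ≈ -2.326, and breakaway is expected at about -2.318. The quarter turn therefore ends at psi ≈ -0.747, 1.574 rad from here.

Emit:
jog_arm(increments=[[[3,0,0,-0.014,0,0,-0.15],[3,0,0,-0.014,0,0,-0.15],[3,0,0,-0.014,0,0,-0.15],[3,0,0,-0.014,0,0,-0.15],[3,0,0,-0.014,0,0,-0.15]]])

```text
time: 17.85
eef_pos: [535.7, -121.7, 74.7]
ee_rot: [1.0, 0.002, 0.002, 0.0]
ft_force: [6.0, 2.5, 3.8]
finger_gap: 38.8
finger_force: 30.0
```

```bash
python3 st.py
```

```text
t 17.85 F [6.03 2.53 3.8 ] M [ 0.622 -0.824 -0.109] psi -1.5667 [ 535.71 -121.7    74.69] j6 1.1264970162878225 tau6 1.4413083717226982 gap 38.815558868123475
```

Emit:
jog_arm(increments=[[[3,0,0,-0.014,0,0,-0.15],[3,0,0,-0.014,0,0,-0.15],[3,0,0,-0.014,0,0,-0.15],[3,0,0,-0.014,0,0,-0.15],[3,0,0,-0.014,0,0,-0.15]]])

```text
time: 18.48
eef_pos: [535.6, -121.4, 75.4]
ee_rot: [0.93, 0.368, 0.001, 0.0]
ft_force: [5.2, 4.6, 4.5]
finger_gap: 39.3
finger_force: 30.0
```

```bash
python3 st.py
```

```text
t 18.475 F [5.17 4.62 4.52] M [ 0.733 -0.772 -0.112] psi -0.8167 [ 535.56 -121.42   75.41] j6 0.37651484438695404 tau6 1.4428472891449928 gap 39.330060943108684
```

Emit:
jog_arm(increments=[[[3,0,0,-0.008,0,0,-0.074],[3,0,0,0,0,0,0],[3,0,0,0,0,0,0],[3,0,0,0,0,0,0],[3,0,0,0,0,0,0]]])

```text
time: 19.1
eef_pos: [535.6, -121.4, 75.5]
ee_rot: [0.916, 0.4, 0.001, 0.0]
ft_force: [6.3, 5.3, 3.9]
finger_gap: 38.8
finger_force: 30.0
```

```bash
python3 st.py
python3 - <<'E'
from h import *
s=bot.read_state();snap('wrist','w5',(160,120,480,360),2)
E
```

```text
t 19.1 F [6.28 5.28 3.92] M [ 0.717 -0.745  0.119] psi -0.7471 [ 535.56 -121.4    75.46] j6 0.3071035311975581 tau6 0.06838719360530376 gap 38.84143744439672
```

View pics/w5.png

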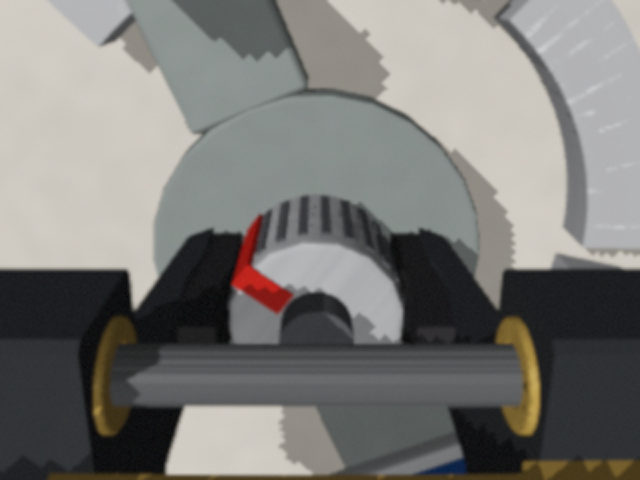

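The mark is at the same place against the fingers (crop 262,290), so the nut turned with the gripper without slipping. One last look at the plunger.

Run:
```python
from h import *
snap('scene','s3',(240,150,340,240),6)
c=np.array([535.4,-121.6]);a=1.23
for z in(85,94):print(w2px('scene',(*(c+95*np.array([np.cos(a),np.sin(a)])),z))*1)
```

```text
[287.53895953 197.10999806]
[287.26486403 194.27152137]
```

View pics/s3.png

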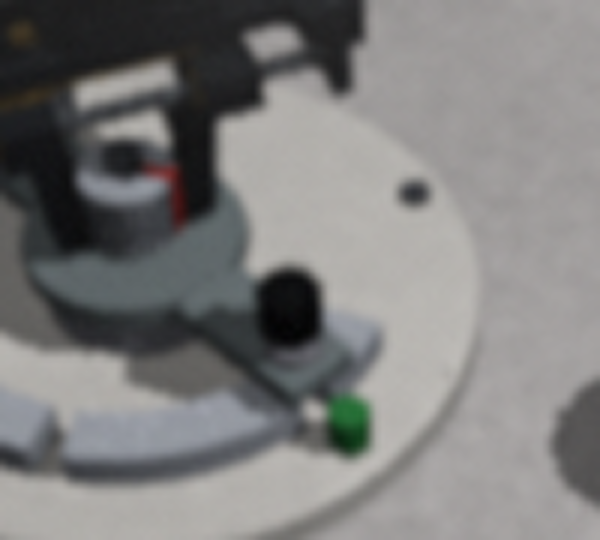

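The knob's top edge is at crop row 265, so its top centre is near row 286. Home predicts 283 and riding on the ring 266, so the plunger is home, at the green peg.

```bash
python3 -c "
from cell import bot
print(bot.job_done())"
```

```text
the job is handed in; nothing more can be done
None
```

The job is handed in: the head is at the green station with the plunger home, and the nut was bottomed, backed off a quarter turn (within about 0.01 rad by wrist angle and torque), and is still held in the gripper.

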